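Zero the spacer gauge on its master and load the red spacer

TASK

Zero the bench thickness gauge on the metal master bar that lies in it: press the gauge's head down by its black thumb pad, gently, until the sprung foot is pushed fully home on the master (needle at the red mark), and let go. Then draw the master out level without shifting the head, lay it flat in the blue tray, and slide the red spacer bar into the gauge, under the foot and gently up against the back stop; leave it there with the zero undisturbed. Leave the blue spacer and everything else where it is.

Things in the scene. Friction and masses are not known exactly. Their poses are not given: they have to be found in the camera images.
- gauge: fixed bench thickness gauge. Grey base 210 x 110 mm, from x = -110 to +100 mm, 16 mm thick; its top is the bed; it stands on levelling feet, 3 to 14 mm off the table. Origin: base's underside below the foot's axis; x is the way a bar is pushed in, z up. The back stop's face is at x = +32 mm. A column, 26 mm thick, 145 mm high, is at x = +68 mm. The dial on the +y side: needle straight up, at the red mark, when the foot is home
- gauge_home (a point): on the bed (16 mm above the gauge's origin), where a bar's origin lies when the bar is home against the back stop: 95 mm from the foot's axis on the mouth side; axes as the gauge's. Two 14 mm high rails, 44 mm apart, guide the bar from gauge x = -50 to +32 mm; flared ends widen the mouth to about 51 mm at x = -64 mm
- gauge_head: green head, 116 mm along x, 44 mm wide, 40 mm high, that slides up and down the column and stays where left: 5 N of drag, weight 3 N. Origin: middle of the underside on the foot's axis; it ends 24 mm from there on the mouth side. The underside is 58 mm above the gauge's origin when zeroed on the master and starts 16 to 30 mm higher
- pad_seat (a point): centre of the head's flat top (40 mm above its underside), on the foot's axis. The black thumb pad, 34 mm across, stands over this point on a screw that is set differently each time and is not reported: the pad's top is 12 to 26 mm above this point
- gauge_foot (a joint): how far the sprung foot is pushed up into the head, in m: 0 hanging free, 0.010 fully home at its solid shoulder (the zero). Its spring gives 1.5 N at 0 and 3 N at home. Zeroed on the 24 mm master, the 20 mm red bar must then read 0.006
- foot_tip: red round tip of the foot, 16 mm across. Origin: its lowest point. Pressed by more than 30 N it is damaged
- master: bare metal bar, 142 x 40 mm, 24 mm thick, with an upright yellow grip (26 mm along the bar, 18 mm across it, 35 mm above the bar's top) near its tail; about 280 g, sliding easily in the gauge, balancing about 30 mm ahead of the grip. Origin: on the underside below the middle of the grip; x to the nose (nose at +127 mm, tail at -15 mm), z up. The nose slopes down to 9 mm over its last 22 mm. Starts in the gauge, under the foot
- red_spacer: red plastic bar, 142 x 40 mm, 20 mm thick, with an upright red grip (26 mm along the bar, 18 mm across it, 35 mm above the bar's top) near its tail; about 180 g, sliding easily in the gauge, balancing about 30 mm ahead of the grip. Origin: on the underside below the middle of the grip; x to the nose (nose at +127 mm, tail at -15 mm), z up. The nose slopes down to 9 mm over its last 22 mm. Starts on the white board
- blue_spacer: blue plastic bar of the same shape, 16 mm thick, lying beside the red one on the white board; leave it alone. Origin and axes as the other bars'
- tray: shallow open blue tray for the master, fixed, 190 x 80 mm outside, walls 4 mm thick and 18 mm high. Origin: centre of the underside, x along its length
- tray_in (a point): centre of the tray's inner floor, 4 mm above the table; axes as the tray's
- board: white cutting board 300 x 200 mm, 12 mm thick, fixed, on which the red and blue bars lie. Origin: centre of the underside
- sauce_bottle: yellow bottle, 56 mm across, 190 mm high, a bystander; origin: underside centre
- plate: white plate 170 mm across, a bystander; origin: underside centre
- prep_bowl: steel bowl 120 mm across, a bystander; origin: underside centre
- spatula: spatula lying on the table, a bystander
- portion_cup: clear cup 70 mm across, a bystander; origin: underside centre
- flask: black flask 80 mm across, 220 mm high, a bystander; origin: underside centre
Mind the look-alikes: they are no part of the job. Leave any orange look-alike of the master alone.

How it is judged:
On the way, in this order (a step that is already met when the one before it is completed fails the run):
1. the gauge is zeroed: the foot is fully home (to 1 mm) on the master, which lies in the gauge, and the fingers have let go of the head (value of joint gauge_foot above 0.009 m and contact force between foot_tip and master above 0.5 N and x of master in the frame of gauge_home between -0.012 and 0.003 m and y of master in the frame of gauge_home between -0.004 and 0.004 m and z of master in the frame of gauge_home between -0.003 and 0.003 m and angle between the x axis of master and the x axis of gauge_home, either way round below 0.08 rad and contact force between each of the arm, the fingers and gauge_head below 0.3 N), for 0.3 s.
2. the master lies flat in the blue tray, let go (z of master in the frame of tray_in between -0.003 and 0.004 m and horizontal distance between master and tray_in below 0.085 m and angle between master's own z axis and vertical below 0.05 rad and linear speed of master below 0.01 m/s and contact force between the fingers and master below 0.2 N), for 0.2 s.
At the end, for the whole second after the job is handed in: The red spacer lies in the gauge under the foot, home against the back stop to 3 mm, straight and flat on the bed, at rest; the foot reads 6 mm within 2 mm, so the zero was kept; the master lies flat and at rest in the blue tray (x of red_spacer in the frame of gauge_home between -0.003 and 0.003 m and y of red_spacer in the frame of gauge_home between -0.004 and 0.004 m and z of red_spacer in the frame of gauge_home between -0.003 and 0.003 m and angle between the x axis of red_spacer and the x axis of gauge_home, either way round below 0.08 rad and contact force between foot_tip and red_spacer above 0.5 N and value of joint gauge_foot between 0.004 and 0.008 m and linear speed of each of red_spacer, master below 0.01 m/s and z of master in the frame of tray_in between -0.003 and 0.004 m and horizontal distance between master and tray_in below 0.085 m and angle between master's own z axis and vertical below 0.05 rad); the robot touches nothing.
It fails at once if the foot is pressed with more than 30 N (contact force between foot_tip and anything else above 30 N).
It fails at once if the red spacer is rammed against the gauge with more than 45 N (contact force between red_spacer and gauge above 45 N).
It fails at once if the blue spacer is moved by more than 15 mm (distance of blue_spacer from where it was at the start of the episode above 0.015 m).
It fails at once if a bystander is moved by more than 20 mm (distance of any of sauce_bottle, plate, prep_bowl, spatula, portion_cup, flask from where it was at the start of the episode above 0.02 m).
It also fails if it takes over 72 s, if anything falls off the work surface, if the arm or the gripper's body presses on something with over 40 N, if the wrist force passes 120 N, or if a joint passes its speed limit or range.

ROBOT

A 7-joint arm with a two-finger parallel gripper is mounted at the origin on the work surface. World frame = base frame: x ahead of the robot, y to its left, z up, the work surface at z = 0. Lengths are in m, angles in rad, forces in N, time in s.
With the tool pointing down it reaches from about 0.425 to 0.825 m from the base axis. Payload 3.6 kg.
Tool frame: the origin (TCP) lies where the fingers leave the gripper's body, on its centre line; the fingertips stand 73 mm ahead of it and the grasp point (between the pads) lies 54 mm ahead of it; x points along the fingers, y is the direction in which the jaws open and shut, and the axes are right-handed (so a half turn about x gives the same grasp; the last joint's range is limited). The gripper opens to 85 mm and grips with 20 to 120 N. Pads are 22 mm wide; open, the fingers measure 114 mm over their backs; the gripper's body (76 mm by 85 mm) begins 54 mm behind the grasp point. The pads swing forward as they close: fully open they stand 13 mm farther back than shut.
Start: joints at [-1.331, 0.615, -0.013, 1.423, 0.008, 1.103, -0.04], TCP at [0.171, 0.627, 0.304] pointing down, gripper open.
Joint ranges: [-3.12, 3.12], [-0.3, 2.06], [-1.34, 1.32], [0.26, 2.42], [-1.36, 4.5], [0.01, 1.98], [-2.84, 2.84]. Speed limits (rad/s): [2.79, 2.79, 3.14, 3.14, 3.14, 3.14, 3.14].

INTERFACE

Orientations are given as a unit quaternion [x, y, z, w].
In Python, from station import arm, snapshot, camera_info, ticket gives the robot as it stands. Calls block until the motion is done:
- arm.movep(position, orientation): joint-space move of the TCP to a pose.
- arm.line_to(position, velocity=0.15, ori=None): straight line of the TCP; ori=None keeps the orientation; velocity is the mean speed in m/s.
- arm.move_j(angles): joint-space move.
- arm.move_gripper(opening, effort=None): opening from 0.0 (shut) to 1.0 (fully open); effort is the grip in N (None keeps the last); returns when the fingers have stopped.
- arm.pause(seconds).
- arm.ik(position, orientation): joint angles nearest the present ones, or None.
- snapshot(name): name is "side" or "top"; returns the picture (480x640x3 uint8, blue, green, red); there is no depth.
- camera_info(name): a dict with "fx", "fy", "cx", "cy" (pixels), "R" (3x3) and "t" (3): a world point X has camera coordinates R X + t. Camera axes: x right, y down, z forward; pixel columns grow to the right and rows downward; lengths in m; the calibration is good to about 2 mm. A picture is of the moment at which its call begins. camera_info takes no time and is no camera call.
A pose or a line that the arm cannot do raises arm.MotionError and nothing moves.
- ticket.finish_job(): hands the job in, once; it reports no verdict.
Readings, each from a call of its own:
- arm.read_time(): time.
- arm.read_joint_positions(): joint angles.
- arm.read_dq(): joint speeds.
- arm.read_effort(): joint torques, N m.
- arm.read_tool_pos(): TCP position.
- arm.read_eef_rot(): TCP orientation.
- arm.read_ft_force(): force on the tool from outside, world axes, zero at the start.
- arm.read_wrist_torque(): the same for the moment, N m.
- arm.read_opening(): opening from 0.0 (shut) to 1.0 (fully open).
Only numpy, scipy, OpenCV 4.12 (cv2) and the standard library are available. Lean on these libraries where they do the work, as an engineer would, in place of code of your own. Each camera call takes 0.05 s, during which the arm holds its last target. There are 200 camera calls.

## Working session

There is one attempt and no reset: what is moved stays moved. The work goes in short steps, each a Python script; the robot and the scene stay as the last script left them, time stands still between calls to the robot, and variables do not carry over. Pictures are saved under pics/ and viewed, about 8 in all and at most 12, crops included, and the job is handed in when it is done.

```bash
ls; mkdir -p pics
python3 - <<'E'
from station import arm, snapshot, camera_info
import cv2, numpy as np
for n in ("side","top"):
    im=snapshot(n); cv2.imwrite(f"pics/{n}0.png",im); c=camera_info(n)
    print(n,c['fx'],c['fy'],c['cx'],c['cy'],np.round(c['R'],4).tolist(),np.round(c['t'],4).tolist())
print(arm.read_time(),arm.read_eef_rot(),arm.read_tool_pos(),arm.read_opening())
E
```

```text
pics
side 574.2752392913578 574.2752392913578 318.35083435619305 242.13217768685314 [[0.84, -0.5425, -0.0028], [-0.3848, -0.5921, -0.708], [0.3824, 0.5958, -0.7062]] [-0.4366, 0.2859, 1.3516]
top 570.538572037789 570.538572037789 317.0117886654198 246.47429832338116 [[0.0145, -0.9999, -0.003], [-0.9862, -0.0138, -0.1651], [0.1651, 0.0054, -0.9863]] [-0.0116, 0.5358, 1.4365]
0.1 [ 0.09321493  0.70093419 -0.09482389  0.70072153] [0.17120026 0.62652592 0.30284005] 1.0026843605796996
```

View pics/side0.png

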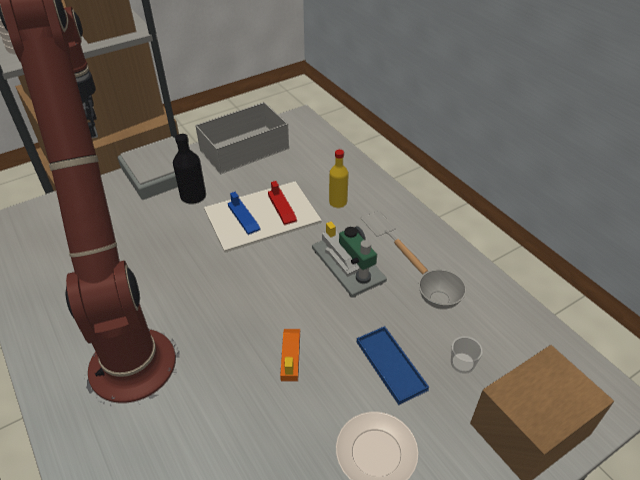

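View pics/top0.png

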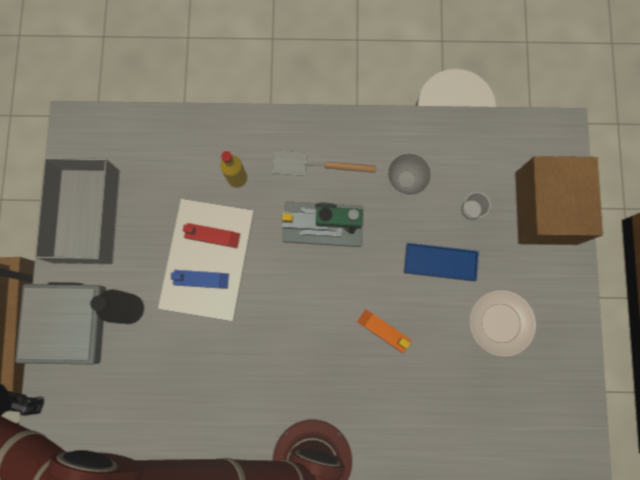

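```bash
cat > util.py <<'E'
import cv2, numpy as np
from station import arm, snapshot, camera_info
from scipy.optimize import least_squares
from scipy.spatial.transform import Rotation as Rot
def tile(im,x0,y0,w,h,s):
    t=cv2.resize(im[y0:y0+h,x0:x0+w],None,fx=s,fy=s,interpolation=cv2.INTER_CUBIC)
    for v in range(-(-x0//10)*10,x0+w,10):
        p=int((v-x0+.5)*s); cv2.line(t,(p,0),(p,5),(255,0,255),1); cv2.putText(t,str(v),(p-8,14),0,.32,(255,0,255),1)
    for v in range(-(-y0//10)*10,y0+h,10):
        p=int((v-y0+.5)*s); cv2.line(t,(0,p),(5,p),(255,0,255),1); cv2.putText(t,str(v),(7,p+4),0,.32,(255,0,255),1)
    return t
def mont(*rows): return np.vstack([np.hstack(r) for r in rows])
def proj(n,X):
    c=camera_info(n); p=np.asarray(X)@np.array(c['R']).T+np.array(c['t'])
    return np.stack([c['fx']*p[...,0]/p[...,2]+c['cx'],c['fy']*p[...,1]/p[...,2]+c['cy']],-1)
def onplane(n,uv,z):
    c=camera_info(n);R=np.array(c['R']);o=-R.T@np.array(c['t'])
    d=R.T@np.array([(uv[0]-c['cx'])/c['fx'],(uv[1]-c['cy'])/c['fy'],1]); return o+d*(z-o[2])/d[2]
def tri(uvs,uvt):
    return least_squares(lambda X:np.r_[proj('side',X)-uvs,proj('top',X)-uvt],[.6,0,.05]).x
E
python3 - <<'E'
from util import *
s=cv2.imread('pics/side0.png');t=cv2.imread('pics/top0.png')
cv2.imwrite('pics/m1.png',mont([tile(t,276,192,100,60,4),tile(s,304,212,100,90,4)[:240*1]] if 0 else [tile(t,276,190,100,75,4),tile(s,304,220,100,75,4)],[tile(t,160,218,100,75,4),tile(s,220,175,100,75,4)]))
cv2.imwrite('pics/m2.png',mont([tile(t,396,230,100,75,4),tile(s,345,322,100,85,4)[:300]]))
E
```

```text
(no output)
```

View pics/m1.png

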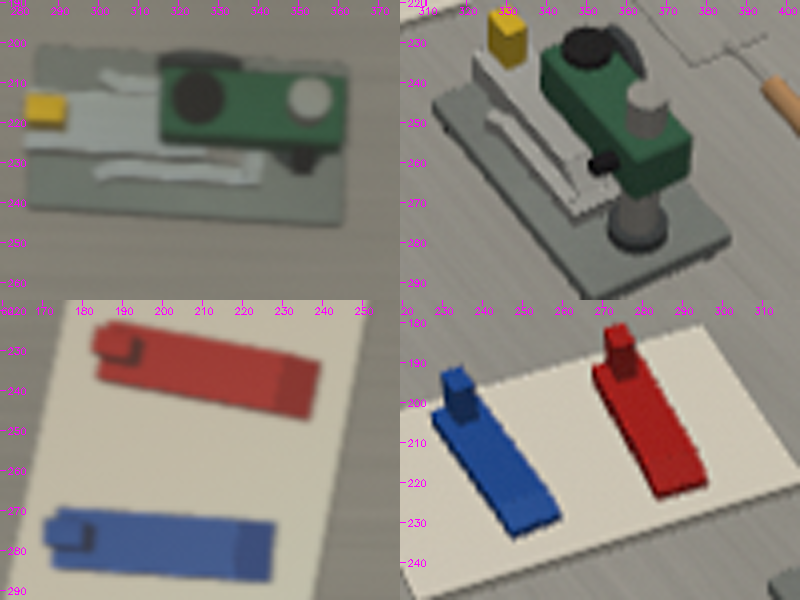

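View pics/m2.png

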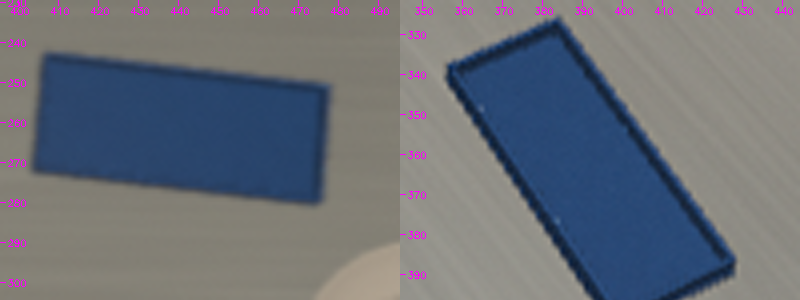

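```bash
cat > fit.py <<'E'
from util import *
def fit(obs,x0,zw=None):
    # obs: list (cam, local xyz mm, uv); unknown x,y,z,yaw
    def W(p,L):
        c,s=np.cos(p[3]),np.sin(p[3]); L=np.array(L)/1e3
        return np.array([p[0]+c*L[0]-s*L[1],p[1]+s*L[0]+c*L[1],p[2]+L[2]])
    f=lambda p:np.concatenate([proj(c,W(p,L))-np.array(uv) for c,L,uv in obs])
    r=least_squares(f,x0,loss='soft_l1'); return r.x,r.fun.reshape(-1,2)
T,S='top','side'
g=[(T,(-110,55,16),(284.75,200.5)),(T,(100,55,16),(362.5,205)),(T,(100,-55,16),(361,246)),(T,(-110,-55,16),(282.25,241.5)),
   (S,(-110,-55,16),(311.5,245.25)),(S,(100,-55,0),(351.5,294.5)),(S,(100,55,16),(386,278.8))]
r=[(T,(127,20,9),(239.75,232.75)),(T,(127,-20,9),(237,247.5)),(T,(-15,-20,20),(183.75,237.5)),(T,(105,20,20),(230.75,231)),(T,(105,-20,20),(228.25,245)),
   (S,(127,20,9),(296.25,219)),(S,(127,-20,0),(284,224)),(S,(-15,-20,20),(268,192)),(S,(0,0,55),(274,181.8))]
# tray rim corners
t=[(T,(-95,40,18),(406.5,243)),(T,(95,40,18),(477.75,251)),(T,(95,-40,18),(475.5,280.5)),(T,(-95,-40,18),(403.75,272.5)),
   (S,(-95,-40,18),(356.5,338.2)),(S,(-95,40,18),(384.5,326)),(S,(95,40,18),(427.7,387.5))]
for n,o,x0 in(('gauge',g,[.6,0,.01,-1.6]),('red',r,[.6,.3,.012,-1.6]),('tray',t,[.5,-.3,0,-1.6])):
    p,e=fit(o,x0); print(n,np.round(p,4)); print(np.round(e,1).tolist())
p,_=fit(g,[.6,0,.01,-1.6])
print('pad top center tri',tri([304+187/4-.5,220+45/4-.5],[276+199/4-.5,190+97/4-.5]))
print('mgrip tri',tri([304+110/4-.5,220+20/4-.5],[276+46/4-.5,190+109/4-.5]))
E
python3 fit.py
```

```text
gauge [ 0.6034 -0.0226  0.0017 -1.6154]
[[-0.2, 0.3], [0.4, 0.2], [-0.0, -0.3], [-0.5, -0.4], [-0.5, -0.5], [-0.1, 4.2], [0.8, -0.4]]
red [ 0.5751  0.3294  0.0116 -1.7375]
[[0.2, 0.1], [-0.1, -0.0], [-0.3, -0.3], [0.5, -0.4], [-0.2, 0.3], [0.3, -0.3], [-0.1, 0.7], [-1.0, -1.4], [0.2, 1.0]]
tray [ 0.506  -0.3316 -0.0068 -1.6801]
[[0.1, -0.7], [0.2, -0.1], [0.1, 0.3], [-0.2, -0.6], [-0.9, 0.1], [-0.4, 0.3], [0.3, -0.1]]
pad top center tri [ 0.60211564 -0.02355683  0.13733841]
mgrip tri [0.60685146 0.07313384 0.08044045]
```

```bash
cat >> util.py <<'E'
YAW=-1.6154
def quat(yaw,flip=False):
    a=yaw+(np.pi if flip else 0); x=np.array([0,0,-1.]); y=np.array([-np.sin(a),np.cos(a),0])
    return Rot.from_matrix(np.stack([x,y,np.cross(x,y)],1)).as_quat()
E
python3 - <<'E'
from util import *
print(onplane('top',(103,302),.22),onplane('top',(228,157),.19))
for f in (0,1):
    print(f,[np.round(arm.ik(p,quat(y,f)),2).tolist() if arm.ik(p,quat(y,f)) is not None else None for p,y in (((.602,-.0235,.42),YAW),((.602,-.0235,.19),YAW),((.607,.19,.12),YAW),((.575,.3294,.11),-1.7375),((.5,-.28,.11),-1.68))])
t=arm.read_time()
p=np.array(arm.read_tool_pos()); arm.line_to(list(p+[0,0,.12]),.3); print(arm.read_time()-t)
arm.move_gripper(0.0,40); print(arm.read_time()-t)
E
```

```text
[0.37312777 0.47468897 0.22      ] [0.72637354 0.21211866 0.19      ]
0 [[-0.32, 0.5, 0.55, 1.39, -0.26, 1.33, 0.19], [-0.23, 0.69, 0.38, 1.7, -0.33, 0.81, 0.26], [-0.52, 0.82, 0.31, 1.64, -0.34, 0.73, -0.08], [-0.69, 0.86, 0.25, 1.56, -0.28, 0.75, -0.49], [0.32, 0.76, 0.25, 1.84, -0.32, 0.58, 0.66]]
1 [[-0.58, 0.66, 1.14, 1.4, -0.59, 1.46, -2.65], [0.24, 0.7, -0.4, 1.69, 0.34, 0.83, 2.79], [-0.08, 0.84, -0.44, 1.63, 0.48, 0.78, 2.36], [-0.32, 0.88, -0.42, 1.55, 0.45, 0.8, 2.05], [0.87, 0.84, -0.65, 1.82, 0.73, 0.74, 2.84]]
0.55
1.3167
```

```bash
cat > press.py <<'E'
from util import *
t=arm.read_time(); q=quat(YAW)
arm.movep([.6025,-.0235,.40],q); print('t',arm.read_time()-t)
arm.line_to([.6025,-.0235,.232],.15); arm.pause(.1); print('t',arm.read_time()-t)
b=np.array(arm.read_ft_force()); print('bias',b)
z=.232; hist=[]
while z>.17:
    f=arm.read_ft_force()[2]-b[2]
    hist.append((round(z*1e3,1),round(f,1)))
    if f>9 : break
    z-= .0015 if f<2.6 else .0005
    arm.line_to([.6025,-.0235,z],.03)
print(hist); print(arm.read_tool_pos(),'t',arm.read_time()-t)
E
python3 press.py
```

```text
t 2.7499999999999996
t 4.1166
bias [-0.13982179 -0.8196125  -0.31332902]
[(232.0, np.float64(0.0)), (230.5, np.float64(0.9)), (229.0, np.float64(0.5)), (227.5, np.float64(0.3)), (226.0, np.float64(-0.5)), (224.5, np.float64(0.1)), (223.0, np.float64(-0.3)), (221.5, np.float64(-0.4)), (220.0, np.float64(1.4)), (218.5, np.float64(0.8)), (217.0, np.float64(0.5)), (215.5, np.float64(-0.1)), (214.0, np.float64(-0.1)), (212.5, np.float64(1.2)), (211.0, np.float64(0.8)), (209.5, np.float64(1.8)), (208.0, np.float64(0.6)), (206.5, np.float64(0.3)), (205.0, np.float64(1.2)), (203.5, np.float64(0.9)), (202.0, np.float64(3.2)), (201.5, np.float64(4.8)), (201.0, np.float64(3.4)), (200.5, np.float64(3.2)), (200.0, np.float64(2.8)), (199.5, np.float64(3.2)), (199.0, np.float64(3.8)), (198.5, np.float64(4.0)), (198.0, np.float64(3.6)), (197.5, np.float64(5.4)), (197.0, np.float64(4.3)), (196.5, np.float64(5.1)), (196.0, np.float64(4.6)), (195.5, np.float64(5.1)), (195.0, np.float64(5.0)), (194.5, np.float64(4.7)), (194.0, np.float64(4.1)), (193.5, np.float64(4.9)), (193.0, np.float64(5.8)), (192.5, np.float64(5.9)), (192.0, np.float64(6.8)), (191.5, np.float64(9.7))]
[ 0.60251296 -0.02355656  0.19244822] t 14.3666
```

Run:
```python
from util import *
for z in (.1911,.1907):
    arm.line_to([.6025,-.0235,z],.03); fs=[]
    for _ in range(3): arm.pause(.03); fs.append(round(arm.read_ft_force()[2]+.31,1))
    print(z,fs,arm.read_tool_pos()[2])
    if np.mean(fs)>12: break
arm.line_to([.6025,-.0235,.25],.15); arm.pause(.3)
im=snapshot('side'); t=snapshot('top'); 
cv2.imwrite('pics/side1.png',im);cv2.imwrite('pics/top1.png',t)
cv2.imwrite('pics/m3.png',mont([tile(im,304,210,100,90,4),tile(t,276,190,100,90,4)]))
print(arm.read_time())
```

```text
0.1911 [np.float64(10.7), np.float64(12.8), np.float64(11.4)] 0.1923917895076423
0.1907 [np.float64(13.1), np.float64(13.2), np.float64(13.1)] 0.19231561167414907
17.425
```

View pics/m3.png

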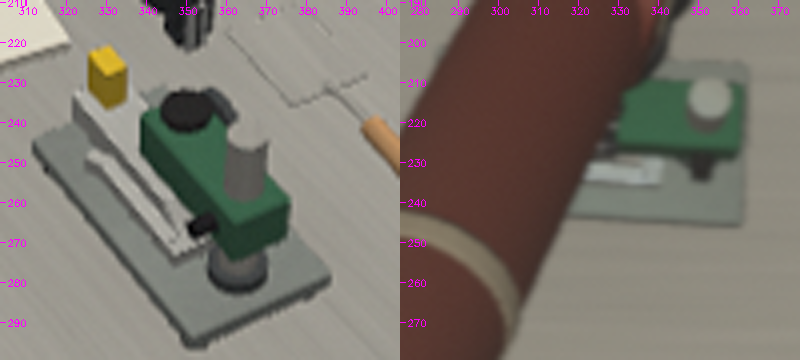

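Run:
```python
from fit import *
g2=[o for o in g if o[2]!=(351.5,294.5)]+[(S,(100,-55,16),(351.6,292.8))]
p,e=fit(g2,[.6,0,.01,-1.6]); print(p,np.round(e,1).tolist())
# master grip, side1 top corners centre
print(tri([304+107/4-.5,210+60/4-.5],[276+46/4-.5,190+109/4-.5]))
t0=arm.read_time(); q=quat(YAW)
xd=np.array([np.cos(YAW),np.sin(YAW)]); G=np.array([.6032,-.0229]); H=G-.095*xd; print('home',H)
arm.move_gripper(.6,90)
arm.line_to([*H,.21],.25)
arm.line_to([*H,.124],.12); arm.pause(.1)
b=np.array(arm.read_ft_force()); 
arm.move_gripper(0,90); arm.pause(.2)
print('F',b,np.array(arm.read_ft_force()),arm.read_opening(),arm.read_tool_pos(),arm.read_time()-t0,arm.read_time())
im=snapshot('side'); cv2.imwrite('pics/m4.png',tile(im,290,195,120,100,5))
```

```text
gauge [ 0.6034 -0.0226  0.0017 -1.6154]
[[-0.2, 0.3], [0.4, 0.2], [-0.0, -0.3], [-0.5, -0.4], [-0.5, -0.5], [-0.1, 4.2], [0.8, -0.4]]
red [ 0.5751  0.3294  0.0116 -1.7375]
[[0.2, 0.1], [-0.1, -0.0], [-0.3, -0.3], [0.5, -0.4], [-0.2, 0.3], [0.3, -0.3], [-0.1, 0.7], [-1.0, -1.4], [0.2, 1.0]]
tray [ 0.506  -0.3316 -0.0068 -1.6801]
[[0.1, -0.7], [0.2, -0.1], [0.1, 0.3], [-0.2, -0.6], [-0.9, 0.1], [-0.4, 0.3], [0.3, -0.1]]
pad top center tri [ 0.60211564 -0.02355683  0.13733841]
mgrip tri [0.60685146 0.07313384 0.08044045]
[ 6.03354119e-01 -2.25823300e-02  1.57453405e-03 -1.61589906e+00] [[-0.2, 0.3], [0.4, 0.3], [-0.0, -0.2], [-0.5, -0.3], [-0.5, -0.5], [0.7, -0.3], [-0.0, 1.9]]
[0.60586023 0.07347834 0.08100003]
home [0.60743594 0.07200552]
F [-0.34513826 -0.7633105  -0.12520753] [-0.84152278  0.62917142  5.94973736] 0.19763961971977484 [0.60785452 0.07205862 0.12472892] 2.6750000000000007 20.1
```

View pics/m4.png

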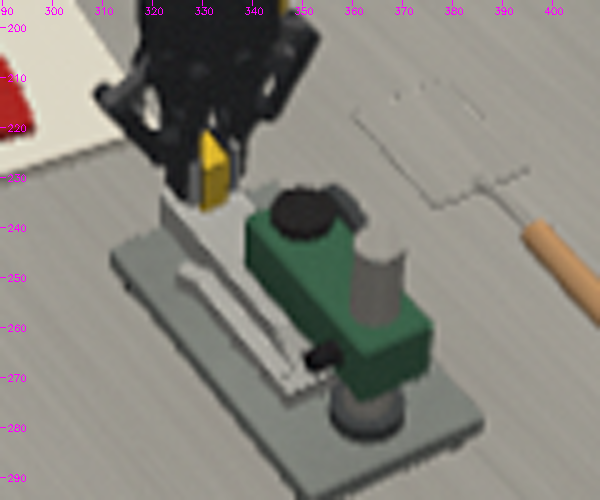

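```bash
cat > draw.py <<'E'
from util import *
t0=arm.read_time()
xd=np.array([np.cos(YAW),np.sin(YAW)]); H=np.array([.60744,.07201])
z=.1252
F=lambda:np.round(arm.read_ft_force(),1).tolist()
arm.line_to([*H,z],.05); arm.pause(.1); print(F(),arm.read_tool_pos())
for d in (.015,.05,.085,.125):
    arm.line_to([*(H-d*xd),z],.08); print(d,F(),np.round(arm.read_tool_pos(),4))
im=snapshot('side'); cv2.imwrite('pics/m5.png',tile(im,290,180,120,110,5))
arm.line_to([*(H-.13*xd),z+.05],.15); arm.pause(.1); print(F(),np.round(arm.read_wrist_torque(),2))
im2=snapshot('side'); cv2.imwrite('pics/m5.png',np.hstack([tile(im,290,180,100,110,4),tile(im2,290,180,100,110,4)]))
print(arm.read_time())
E
python3 draw.py
```

```text
[1.0, -0.1, -2.0] [0.60752303 0.07211596 0.12474061]
0.015 [0.3, 2.2, -1.3] [0.6077 0.0893 0.1249]
0.05 [0.1, -0.2, -2.6] [0.6095 0.122  0.125 ]
0.085 [0.8, 0.2, -2.3] [0.6111 0.1573 0.1251]
0.125 [0.3, -1.1, -3.0] [0.6129 0.1968 0.1251]
[-0.2, -0.4, -4.0] [0.15 0.01 0.04]
23.35
```

View pics/m5.png

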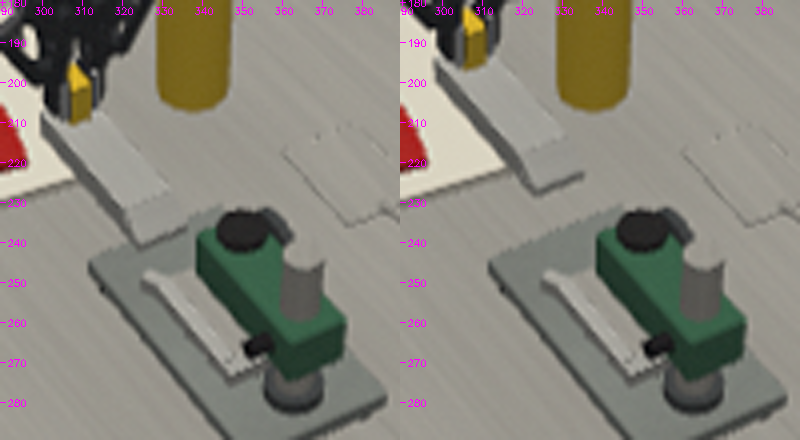

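```bash
cat > place.py <<'E'
from util import *
xd=np.array([np.cos(YAW),np.sin(YAW)]); H=np.array([.60744,.07201])
ty=-1.6801; td=np.array([np.cos(ty),np.sin(ty)]); P=np.array([.506,-.3316])-.056*td; q=quat(ty)
arm.line_to([*(H-.13*xd),.30],.25)
arm.line_to([*P,.30],.3,ori=q)
arm.line_to([*P,.125],.2); arm.pause(.15)
b=np.mean([arm.read_ft_force()[2] or 0 for _ in range(1)]); z=.125; h=[]
print('b',b,arm.read_time())
while z>.098:
    z-=.001; arm.line_to([*P,z],.02); f=arm.read_ft_force()[2]-b; h.append((round(z*1e3),round(float(f),1)))
    if f>3: break
print(h,arm.read_tool_pos(),arm.read_time())
s=snapshot('side'); cv2.imwrite('pics/tr.png',tile(s,335,290,120,120,5))
E
python3 place.py
```

```text
b -3.4766768954671163 26.95
[(124, 0.3), (123, 0.1), (122, 0.8), (121, 0.3), (120, -0.1), (119, 0.4), (118, -0.1), (117, 0.5), (116, -0.6), (115, 0.5), (114, 0.3), (113, 0.1), (112, -0.6), (111, 0.3), (110, 0.3), (109, -0.7), (108, 0.3), (107, -0.4), (106, 0.4), (105, -0.8), (104, 8.9)] [ 0.51217586 -0.27607311  0.10488082] 32.2
```

View pics/tr.png

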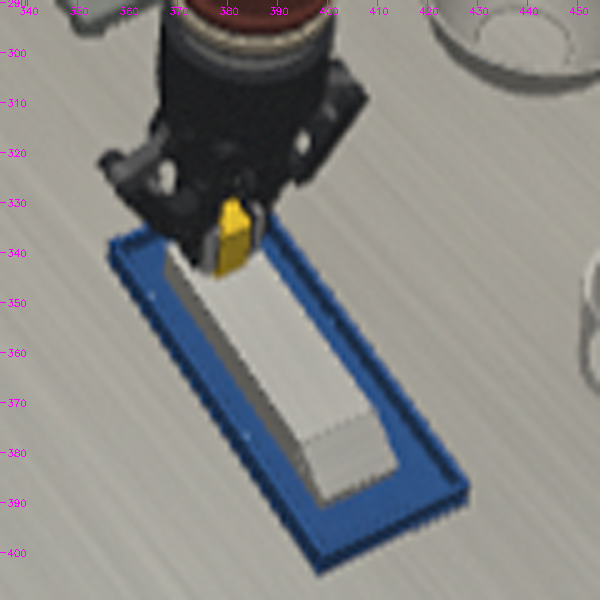

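```bash
cat > pick.py <<'E'
from util import *
p=np.array(arm.read_tool_pos())
arm.line_to([.51217,-.27602,.1050],.03)
arm.move_gripper(.55); arm.pause(.1); print('open',np.round(arm.read_ft_force(),1))
arm.line_to([*p[:2],.26],.25)
ry=-1.7375; R=np.array([.5751,.3294]); q=quat(ry)
arm.line_to([*R,.26],.35,ori=q)
t=snapshot('side')
arm.line_to([*R,.112],.2); arm.pause(.1); b=np.array(arm.read_ft_force())
im=snapshot('side')
arm.move_gripper(0,70); arm.pause(.15)
print(b,arm.read_ft_force(),arm.read_opening(),arm.read_tool_pos(),arm.read_time())
s=snapshot('side'); cv2.imwrite('pics/rd.png',np.hstack([tile(s,235,150,80,90,5),tile(t,340,310,80,90,5)]))
E
python3 pick.py
```

```text
open [-0.1  0.8  0.6]
[-0.53530108 -0.35498755 -0.23167036] [ 0.2285469  -0.51742203  4.66389767] 0.1972267573382994 [0.57576626 0.3296071  0.11300807] 37.2667
```

View pics/rd.png

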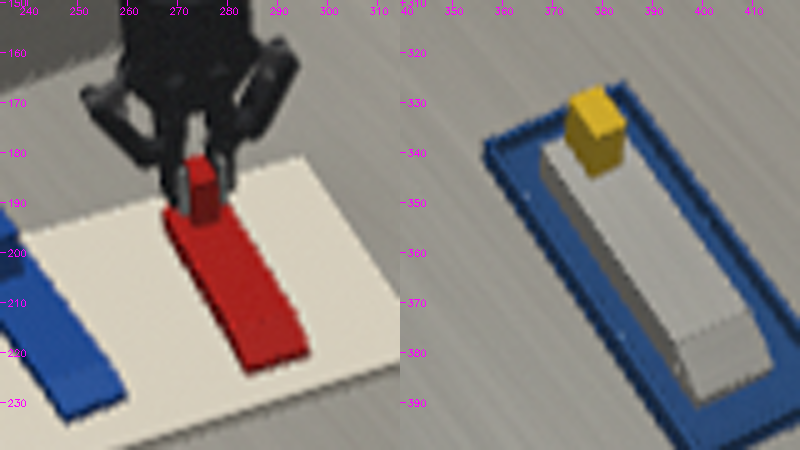

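```bash
cat > ins.py <<'E'
from util import *
xd=np.array([np.cos(YAW),np.sin(YAW)]); H=np.array([.60744,.07201]); q=quat(YAW)
p=np.array(arm.read_tool_pos())
arm.line_to([*p[:2],.20],.2)
arm.line_to([*(H-.13*xd),.20],.25,ori=q)
arm.line_to([*(H-.13*xd),.131],.15); arm.pause(.15)
b=np.array(arm.read_ft_force()); z=.131;h=[]
while z>.121:
    z-=.001; arm.line_to([*(H-.13*xd),z],.02); f=arm.read_ft_force()[2]-b[2]; h.append((round(z*1e3),round(float(f),1)))
    if f>2: break
print(b,h,arm.read_tool_pos(),arm.read_time())
z=arm.read_tool_pos()[2]+.0005
for d in (.11,.09,.07,.05,.03):
    arm.line_to([*(H-d*xd),z],.08); f=np.array(arm.read_ft_force())-b
    print(d,np.round(f,1),np.round(arm.read_tool_pos(),4))
    if abs(f).max()>12: print('STOP'); break
s=snapshot('side'); cv2.imwrite('pics/in.png',tile(s,295,185,110,110,5)); print(arm.read_time(),z)
E
python3 ins.py
```

```text
[-0.47239166  0.59567764 -2.36785941] [(130, -0.4), (129, -0.6), (128, -0.4), (127, 0.6), (126, 0.3), (125, 0.8), (124, 2.6)] [0.61349442 0.20177486 0.12439015] 41.1
0.11 [ 0.7 -0.4  0.9] [0.6122 0.1803 0.1247]
0.09 [ 0.2 -1.4  0.6] [0.6113 0.1607 0.1247]
0.07 [ 0.4 -0.9  1.1] [0.6104 0.1407 0.1248]
0.05 [ 1.  -0.9  2. ] [0.6095 0.1207 0.1248]
0.03 [-0.2 -1.3  0.5] [0.6086 0.1007 0.1248]
43.15 0.12489015404954493
```

View pics/in.png

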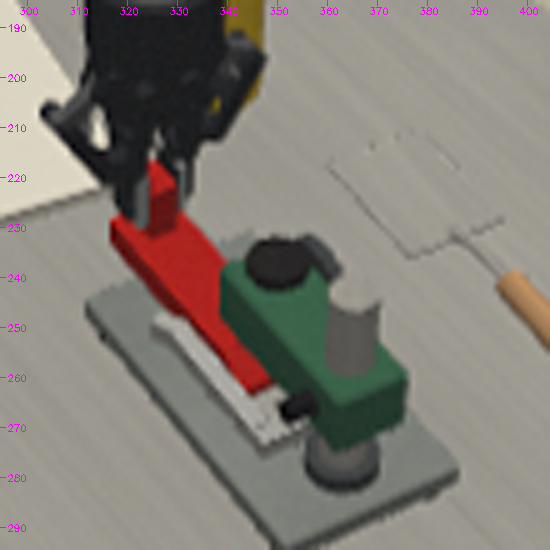

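```bash
cat > home.py <<'E'
from util import *
xd=np.array([np.cos(YAW),np.sin(YAW)]); H=np.array([.60744,.07201]); z=.12489
arm.line_to([*(H-.008*xd),z],.06); arm.pause(.1); b=np.array(arm.read_ft_force()); print(b)
d=.008; h=[]
while d>-.008:
    d-=.0008; arm.line_to([*(H-d*xd),z],.02); f=np.array(arm.read_ft_force())-b; h.append((round(d*1e3,1),np.round(f,1).tolist()))
    if f[1]>7: break
print(h,arm.read_tool_pos(),arm.read_time())
s=snapshot('side'); cv2.imwrite('pics/in2.png',tile(s,295,185,110,110,5))
E
python3 home.py
```

```text
[-0.01824663 -1.24565322 -2.02650579]
[(7.2, [-0.1, -0.1, 0.2]), (6.4, [1.0, 1.0, 0.8]), (5.6, [0.1, 2.3, 0.5]), (4.8, [0.5, 2.8, 1.1]), (4.0, [-0.6, 1.7, 0.2]), (3.2, [0.4, 2.3, 0.0]), (2.4, [-0.0, 1.8, 0.1]), (1.6, [0.6, 2.3, -0.4]), (0.8, [0.2, 2.0, -0.1]), (-0.0, [0.3, 2.0, 0.0]), (-0.8, [0.5, 2.6, 0.4]), (-1.6, [-0.8, 4.8, 0.9]), (-2.4, [0.0, 6.1, 1.4]), (-3.2, [0.2, 8.8, 1.6])] [0.60743153 0.07118057 0.12511283] 47.2667
```

```bash
cat > rel.py <<'E'
from util import *
xd=np.array([np.cos(YAW),np.sin(YAW)]); H=np.array([.60744,.07201])
arm.line_to([*(H+.0014*xd),.1244],.02); print(np.round(arm.read_ft_force(),1))
arm.move_gripper(.5); arm.pause(.1); p=arm.read_tool_pos(); print(p,np.round(arm.read_ft_force(),1))
arm.line_to([p[0],p[1],.22],.15)
arm.line_to([.54,.30,.36],.25); arm.pause(.2)
s=snapshot('side');t=snapshot('top');cv2.imwrite('pics/side9.png',s);cv2.imwrite('pics/top9.png',t)
cv2.imwrite('pics/f.png',mont([tile(s,304,210,100,85,4),tile(t,276,190,100,85,4)],[tile(s,345,322,100,60,4),tile(t,396,230,100,60,4)]))
print(arm.read_time())
E
python3 rel.py
```

```text
[-0.9  4.9  1.6]
[0.60740348 0.06987766 0.12435195] [ 0.6 -0.4 -0.3]
50.375
```

View pics/f.png

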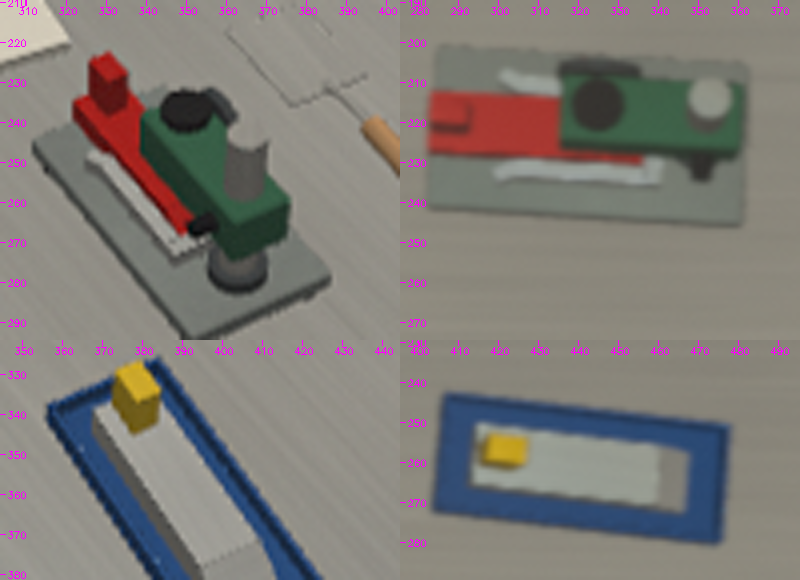

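Run:
```python
from util import *
c,s=np.cos(YAW),np.sin(YAW)
def W(x,y,z): return np.array([.6034+c*x-s*y,-.0226+s*x+c*y,z])
gz=.006
for e in (-.003,0,.003):
    print(e,[(n,np.round(proj(n,W(-.110+e,yy,gz+.036)),1).tolist()) for n in('top','side') for yy in(-.02,.02)])
    print('  slope start side', proj('side',W(.010+e,-.02,gz+.036)))
for n,(x0,y0,w,h) in {'top':(276,205,20,28)}.items():
    im=cv2.imread(f'pics/{n}9.png')
    for r in (214,218,222,225): print(r,[tuple(int(v) for v in im[r,k]) for k in range(279,287)])
```

```text
-0.003 [('top', [280.9, 226.3]), ('top', [282.0, 211.4]), ('side', [321.3, 233.4]), ('side', [333.5, 228.4])]
  slope start side [344.17564407 260.44914403]
0 [('top', [282.1, 226.4]), ('top', [283.1, 211.5]), ('side', [321.8, 234.1]), ('side', [334.1, 229.0])]
  slope start side [344.77634707 261.15842813]
0.003 [('top', [283.2, 226.4]), ('top', [284.3, 211.5]), ('side', [322.4, 234.7]), ('side', [334.6, 229.7])]
  slope start side [345.378498  261.8694219]
214 [(124, 136, 140), (124, 136, 140), (122, 134, 138), (112, 122, 137), (87, 95, 148), (62, 69, 162), (50, 57, 164), (50, 57, 165)]
218 [(123, 134, 138), (123, 135, 139), (119, 130, 137), (103, 112, 137), (76, 84, 153), (59, 66, 170), (54, 61, 172), (52, 60, 170)]
222 [(125, 137, 142), (125, 137, 142), (122, 133, 142), (104, 114, 138), (75, 84, 129), (52, 58, 114), (47, 52, 105), (46, 51, 101)]
225 [(126, 137, 142), (126, 137, 142), (121, 132, 144), (102, 112, 151), (73, 80, 161), (55, 62, 167), (52, 60, 168), (52, 59, 168)]
```

```bash
python3 -c "
from station import arm,ticket
ticket.finish_job(); print(arm.read_time())"
```

```text
the job is handed in; nothing more can be done
the job is handed in; nothing more can be done
```

The job is handed in at about 50 s of robot time. All steps were carried out, and my last checks found nothing wrong; no verdict was reported.

- **Zeroing:** I pressed the head down by its thumb pad until the foot reached its solid shoulder. The resistance rose sharply over the last 0.5 mm, to about 13 N at the wrist, and I then let go. The needle itself was not readable in the pictures, so full home is inferred from the force and travel.
- **Master:** I drew it out level with under 3 N of sideways or pulling force. It was laid in the blue tray by feel, and the last pictures show it flat there.
- **Red spacer:** I slid it under the foot until the push against the back stop rose by about 9 N, then released it. In the last top picture its tail edge is within about 1 mm of the home position.
- **Head:** It sits at the same pixels in the side view as right after zeroing. The foot's 6 mm reading could not be checked directly.
- **Rest of the scene:** The arm kept clear of the blue spacer and the bystanders, though I did not measure their positions again at the end.

One disagreement: the cameras put the gauge's base about 2 to 5 mm off the table, while touch gave about 7.6 mm. I used the touch value for the heights.

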